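# Fetch the specimen dish from behind the bottles

## Task

Clear all three bottles out of the dark grey storage tray and stand them on the steel tray, and only then take the round specimen dish from behind them and set it down in the middle of the light base's round glass plate. With the dish on the plate, put each bottle back in the storage tray on the very spot where that bottle stood at the start. Keep the bottles upright and the dish level throughout, and leave the small white pot on the steel tray where it is.

Things in the scene. Friction and masses are not known exactly. Their poses are not given: they have to be found in the camera images.
- bay: Dark grey plastic storage tray, fixed, 150 (x) by 206 (y) by 14 mm high, floor 4 mm thick, walls 4 mm; origin at the centre of its underside. Turned by up to 0.25 rad. Of its four pale round marks the dish stands on the one at (30, 0) mm in the tray's own x, y; one bottle stands on each of the others, at (30, 63), (30, -63), (-33, 0) mm, within 3 mm. Which bottle is where varies.
- tray: Side area: stainless steel tray, fixed, 184 (x) by 224 (y) by 14 mm high, floor 4 mm thick, walls 4 mm; origin at the centre of its underside. Turned by up to 0.2 rad. At the start only the small pot stands on it, in its corner of +x, -y. This tray, the storage tray and the light base swap places between starts.
- light_plate (a point): Centre of the top face of the round glass plate (100 mm across, with a thin 62 mm ring drawn at its middle) on the white light base, a fixed box 200 by 200 mm with two black knobs on its -x side. The plate's top is 50 mm above the table, 5 mm above the box. x, y lie along the box's sides, z up; turned by up to 0.2 rad.
- bottle_tall: Tall slender round white bottle, upright: body 44 mm across up to 88 mm, tapering to a 22 mm neck at 101 mm; round black cap 28 mm across from 106 to 130 mm (its top). Origin at the centre of the underside, z up. About 0.18 kg.
- bottle_square: Square white bottle, upright: body 46 by 46 mm, 76 mm high, then a neck 24 mm across; round black cap 30 mm across from 86 to 110 mm (its top). Origin at the centre of the underside, z up. About 0.2 kg.
- bottle_wide: Wide squat round white bottle, upright: body 58 mm across up to 60 mm, neck 42 mm across from 66 mm; round black cap 47 mm across from 71 to 95 mm (its top). Origin at the centre of the underside, z up. About 0.22 kg.
- dish: Round lidded specimen dish of pale glass with a dark disc on the lid, flat: 53 mm across below, its lid 56 mm across from 16 mm up to its top at 28 mm. Origin at the centre of the underside, z up. About 0.08 kg. The bottles around it stand 5 to 15 mm from it and are taller than it, so that they are in the gripper's way.
- pot: Small white pot, 38 mm across and 37 mm high, upright on the steel tray about (55, -70) mm from the tray's origin in the tray's own x, y. Not to be moved. Origin at the centre of the underside.

How it is judged:
By the outcome, as a careful person would: the job done as asked, in the order asked, and still so for the second after the job is handed in, with the robot touching nothing.
It also fails if it takes over 141 s, if anything falls off the work surface, if the arm or the gripper's body presses on something with over 40 N, if the wrist force passes 120 N, or if a joint passes its speed limit or range.

## Robot

A 6-joint arm with a two-finger parallel gripper is mounted at the origin on the work surface. World frame = base frame: x ahead of the robot, y to its left, z up, the work surface at z = 0. Lengths are in m, angles in rad, forces in N, time in s.
With the tool pointing down it reaches from about 0.35 to 0.95 m from the base axis. Payload 17.4 kg.
Tool frame: the origin (TCP) lies at the very end of the fingers, on their centre line; the grasp point (between the pads) lies behind it (manip.tcp_to_grasp is the z of the grasp point in the tool frame, in m); z points along the fingers, y is the direction in which the jaws open and shut (so a half turn about z gives the same grasp; the last joint's range is limited). The gripper opens to 93 mm and grips with 3 to 60 N. Pads are 15 mm wide; open, the fingers measure 128 mm over their backs; the gripper's body (75 mm by 188 mm) begins 65 mm behind the grasp point.
Start: joints at [-1.233, 0.116, 1.442, -0, 1.584, -0.038], TCP at [0.248, -0.628, 0.219] pointing down, gripper open.
Joint ranges: [-2.83, 2.83], [-0.83, 2.19], [0.07, 2.5], [-1.14, 4.28], [0.01, 3], [-2.97, 2.97]. Speed limits (rad/s): [1.89, 1.89, 2.22, 3.14, 3.14, 3.14].

## Interface

Orientations are given as a 3x3 rotation matrix whose columns are the frame's x, y, z axes.
In Python, from rig import manip gives the robot as it stands. The module is installed in compiled form; this text tells all that it offers.
- The arm moves only by the shell command python3 -m inch 'ROWS' [FORCE]. ROWS is a JSON object of lists of equal length, an entry for each row: "hand": the opening, from 0 (shut) to 1 (fully open); "xyz": the shift along the tool's x, y, z in cm, a list of three; "yaw": the turn about the tool's z in degrees. In form: {"hand": [hand, ...], "xyz": [[dx, dy, dz], ...], "yaw": [yaw, ...]}. A call has 1 to 12 rows; each row is the pose to reach, as a shift and turn from the pose commanded when the call began, along the tool's axes at that moment; what a row does not reach only later rows make up. A row lasts 1/12 s, in which the tool goes at most 41.7 mm and 7.16 degrees, less where a joint would pass 70% of its speed; a pose out of reach is approached as far as the arm can. A call with a gripper value outside its range is refused whole. The fingers move at their own pace and stop on an object; FORCE is the grip in N (left out, the last holds). Time passes only in rows, so rows that repeat a pose let the fingers close. It gives the time, the measured TCP pose, the force and the opening at its end, in the units of the state.
- manip.get_state(): the state, without advancing time (a new reading comes with each control period).
- manip.read_camera(name): name is "side" or "top"; returns (picture, depth): 420x560x3 uint8, blue, green, red; 420x560 float32, m along the optical axis (not along the pixel's ray), 0 where there is no reading.
- manip.camera_info(name): a dict with "camera_matrix" (3x3 intrinsics, pixels), "rvec" (rotation vector, rad) and "tvec" (3), from world to camera coordinates, as OpenCV has them. Camera axes: x right, y down, z forward; pixel columns grow to the right and rows downward; lengths in m; the calibration is good to about 2 mm. A picture is of the moment at which its call begins. camera_info takes no time and is no camera call.
- manip.hand_in(): hands the job in, once; it reports no verdict.
Trained networks look in the newest picture that a camera, given by its name, has taken for a name from the list of things; names that differ only in an ending like _2 or _b are one class to them, and where a whole thing is asked for, a point or a joint stands for the part that bears it (a point fixed in the world has none). Each returns a list of dicts, best first, with "confidence" (0 to 1); they miss things now and then, are a little off and sometimes report something else, mostly with a low value. They report only what shows in the picture. A call takes as long as a camera call.
- manip.look_for(label, camera): "box" ([left, top, right, bottom] in pixels, round what is visible of it).
The state is a dict: "t": time; "joint_pos": joint angles; "qd": joint speeds; "joint_torque": joint torques, N m; "position": TCP position; "tcp_rot": TCP orientation; "wrist_force": force on the tool from outside, world axes, zero at the start; "wrist_torque": the same for the moment, N m; "width": finger opening in m.
Only numpy, scipy, OpenCV 4.12 (cv2) and the standard library are available. Lean on these libraries where they do the work, as an engineer would, in place of code of your own. Each camera call takes 0.05 s, during which the arm holds its last target. There are 200 camera calls.

## Working session

There is one attempt and no reset: what is moved stays moved. The work goes in short steps, Python scripts to look and compute and a shell command to move; the robot and the scene stay as the last step left them, time stands still between calls to the robot, and variables do not carry over. Pictures are saved under pics/ and viewed, about 12 in all and at most 16, crops included, and the job is handed in when it is done.

```bash
ls; mkdir -p pics
python3 - <<'E'
from rig import manip
import cv2,numpy as np
s=manip.get_state()
print({k:np.round(v,3).tolist() for k,v in s.items()}, manip.tcp_to_grasp)
for c in("top","side"):
    p,d=manip.read_camera(c); i=manip.camera_info(c)
    cv2.imwrite(f"pics/{c}0.png",p); np.save(f"{c}0.npy",d)
    print(c,i, (d==0).mean())
    for l in "bay tray light_plate bottle_tall bottle_square bottle_wide dish pot".split():
        print(l,[(np.round(r['box']).tolist(),round(r['confidence'],2)) for r in manip.look_for(l,c)[:3]])
E
```

```text
pics
{'t': 0.0, 'joint_pos': [-1.233, 0.116, 1.442, -0.0, 1.584, -0.038], 'qd': [-0.0, 0.002, -0.0, 0.001, 0.0, -0.001], 'joint_torque': [0.006, -72.126, -62.26, 0.078, 0.024, -0.0], 'position': [0.248, -0.628, 0.218], 'tcp_rot': [[0.93, 0.367, -0.0], [0.367, -0.93, 0.001], [0.0, -0.001, -1.0]], 'wrist_force': [-0.276, -0.249, 0.336], 'wrist_torque': [0.023, 0.0, -0.014], 'width': 0.093} -0.0188
top {'camera_matrix': array([[410.94202277,   0.        , 273.74318476],
       [  0.        , 410.94202277, 207.62132385],
       [  0.        ,   0.        ,   1.        ]]), 'rvec': array([ 2.13366197, -2.18616109,  0.12872089]), 'tvec': array([0.00351592, 0.56376034, 0.85940376])} 0.003979591836734694
bay [([74.0, 207.0, 174.0, 285.0], 0.61)]
tray [([357.0, 176.0, 473.0, 274.0], 0.56), ([93.0, 248.0, 138.0, 273.0], 0.4)]
light_plate [([219.0, 154.0, 316.0, 256.0], 0.96), ([73.0, 204.0, 173.0, 285.0], 0.39)]
bottle_tall [([122.0, 213.0, 161.0, 243.0], 0.85)]
bottle_square [([95.0, 248.0, 135.0, 273.0], 0.9), ([107.0, 219.0, 134.0, 243.0], 0.73), ([126.0, 214.0, 160.0, 242.0], 0.58)]
bottle
[... 192 characters left out ...]
rray([[381.47801098,   0.        , 274.0292368 ],
       [  0.        , 381.47801098, 202.5009593 ],
       [  0.        ,   0.        ,   1.        ]]), 'rvec': array([ 0.39129176, -2.67745347,  1.34849412]), 'tvec': array([0.54194426, 0.16693664, 0.67201984])} 0.004098639455782313
bay [([197.0, 317.0, 326.0, 420.0], 0.86)]
tray [([286.0, 138.0, 364.0, 191.0], 0.82), ([218.0, 359.0, 262.0, 401.0], 0.2)]
light_plate [([208.0, 184.0, 326.0, 274.0], 0.62)]
bottle_tall [([233.0, 282.0, 261.0, 361.0], 0.58)]
bottle_square [([265.0, 344.0, 305.0, 416.0], 0.89)]
bottle_wide [([201.0, 378.0, 248.0, 420.0], 0.63)]
dish [([218.0, 357.0, 260.0, 402.0], 0.87)]
pot [([301.0, 134.0, 312.0, 150.0], 0.71)]
```

View pics/top0.png

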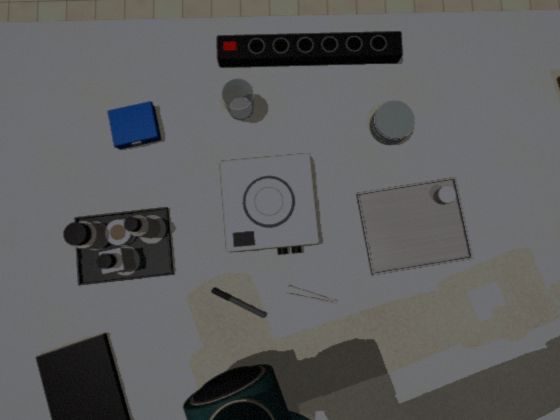

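View pics/side0.png

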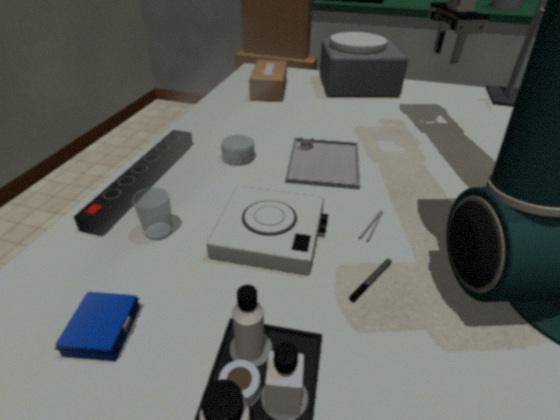

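```bash
cat > h.py <<'E'
import cv2,numpy as np
from rig import manip
def cam(c):
    i=manip.camera_info(c); R=cv2.Rodrigues(i["rvec"])[0]; return i["camera_matrix"],R,np.ravel(i["tvec"])
def cloud(c,d):
    K,R,t=cam(c); v,u=np.mgrid[:d.shape[0],:d.shape[1]]
    P=np.stack([(u-K[0,2])/K[0,0]*d,(v-K[1,2])/K[1,1]*d,d],-1)
    W=(P-t)@R; W[d==0]=np.nan; return W
def pix(c,p):
    K,R,t=cam(c); q=K@(R@np.array(p)+t); return q[:2]/q[2]
def ray(c,uv,z):
    K,R,t=cam(c); o=-R.T@t; r=R.T@np.linalg.solve(K,[uv[0],uv[1],1]); return o+r*(z-o[2])/r[2]
def snap(n,see=("top","side")):
    o={}
    for c in see:
        p,d=manip.read_camera(c); cv2.imwrite(f"pics/{c}{n}.png",p); np.save(f"{c}{n}.npy",d); o[c]=(p,cloud(c,d))
    return o
def load(n):
    return {c:(cv2.imread(f"pics/{c}{n}.png"),cloud(c,np.load(f"{c}{n}.npy"))) for c in("top","side")}
def sel(W,c,r,z0,z1):
    m=(np.hypot(W[...,0]-c[0],W[...,1]-c[1])<r)&(W[...,2]>z0)&(W[...,2]<z1); return m
def circ(P):
    (x,y),r=cv2.minEnclosingCircle(P[:,:2].astype(np.float32)); return np.round([x,y,r],4)
E
python3 - <<'E'
from h import *
o=load(0)
for c in o:
    p,W=o[c]
    t=W[...,2]; print(c,"table z near", np.nanmedian(t[(np.abs(W[...,0]-0.5)<.15)&(np.abs(W[...,1])<.5)&(t<.03)]))
seeds={'wide':(80,235,.095),'tall':(150,227,.13),'square':(125,262,.11),'dish':(119,231,.028),'pot':(446,195,.037)}
top={'wide':(78,234,.095,.0235),'tall':(135,224,.13,.014),'square':(107,261,.11,.015),'dish':(119,231,.028,.028),'pot':(446,194,.037,.019)}
for n,(u,v,h,r) in top.items():
    g=ray("top",(u,v),h+.004); print(n,"guess",g.round(3))
    for c in o:
        W=o[c][1]; m=sel(W,g,r+.015,h-.006+.004,h+.03); P=W[m]
        if len(P)<5: print(c,"few",len(P));continue
        zt=np.percentile(P[:,2],90); P=P[np.abs(P[:,2]-zt)<.006]
        print("  ",c,len(P),"z",zt.round(4),"circ",circ(P),"mid",((P.max(0)+P.min(0))/2).round(4),"mean",P.mean(0).round(4))
W=o["top"][1]
def rect(m):
    P=W[m]; (x,y),(a,b),g=cv2.minAreaRect((P[:,:2]*1000).astype(np.float32)); print(len(P),round(x,1),round(y,1),round(a,1),round(b,1),round(g,2),"z",np.nanmedian(P[:,2]).round(4))
g=ray("top",(268,202),.045);print(g)
m=sel(W,g,.15,.035,.06); rect(m)
m2=sel(W,g,.15,.0478,.06); rect(m2); print(circ(W[m2]))
g=ray("top",(413,225),.01);m=sel(W,g,.16,.009,.02); rect(m); cv2.imwrite("pics/m1.png",m*255)
g=ray("top",(124,246),.01);m=sel(W,g,.14,.009,.02)&(o["top"][0].max(-1)<80); rect(m)
im=o["top"][0].copy(); im[m]=(0,0,255); im[m2]=(0,255,0); im[cv2.imread("pics/m1.png",0)>0]=(255,0,255)
a=cv2.resize(im[150:300,50:330],None,fx=2.8,fy=2.8,interpolation=0); cv2.imwrite("pics/v1.png",a)
E
```

```text
top table z near 0.0020209349645279205
side table z near 0.00048146558617529725
wide guess [0.512 0.382 0.099]
   top 438 z 0.1018 circ [0.5141 0.3899 0.0242] mid [0.5146 0.3896 0.0999] mean [0.5141 0.3885 0.1   ]
   side 1393 z 0.0999 circ [0.5126 0.3885 0.0238] mid [0.5122 0.3886 0.0979] mean [0.5118 0.3895 0.0988]
tall guess [0.527 0.257 0.134]
   top 167 z 0.1369 circ [0.5274 0.2657 0.0139] mid [0.5277 0.2651 0.1352] mean [0.5273 0.2648 0.135 ]
   side 308 z 0.1348 circ [0.5259 0.2647 0.0142] mid [0.5256 0.2648 0.1324] mean [0.5252 0.2663 0.1335]
square guess [0.457 0.317 0.114]
   top 189 z 0.1168 circ [0.4587 0.3231 0.015 ] mid [0.4585 0.3233 0.1148] mean [0.4585 0.3223 0.1151]
   side 477 z 0.1149 circ [0.4568 0.3216 0.0158] mid [0.4567 0.3215 0.1126] mean [0.4564 0.3235 0.1136]
dish guess [0.521 0.326 0.032]
   top 423 z 0.038 circ [0.51   0.3338 0.0386] mid [0.5155 0.3344 0.038 ] mean [0.5185 0.3326 0.0342]
   side 998 z 0.0347 circ [0.5171 0.3176 0.0366] mid [0.5178 0.3169 0.0347] mean [0.5155 0.3208 0.0322]
pot guess [ 0.583 -0.383  0.041]
   top 243 z 0.0445 circ [ 0.5839 -0.3831  0.0194] mid [ 0.5832 -0.3831  0.0424] mean [ 0.5833 -0.3828  0.0424]
   side 80 z 0.0426 circ [ 0.5817 -0.384   0.0214] mid [ 0.5809 -0.3829  0.0404] mean [ 0.5811 -0.3817  0.0411]
[0.57477547 0.00187272 0.045     ]
8478 570.3 1.1 214.9 200.2 3.87 z 0.0469
3118 575.9 0.9 193.2 194.3 4.15 z 0.05
[0.5756 0.0018 0.129 ]
965 520.1 -318.9 184.2 225.2 7.9 z 0.0145
784 491.0 324.3 150.0 206.9 5.08 z 0.0147[ WARN:0@0.512] global loadsave.cpp:1063 imwrite_ Unsupported depth image for selected encoder is fallbacked to CV_8U.
```

View pics/v1.png

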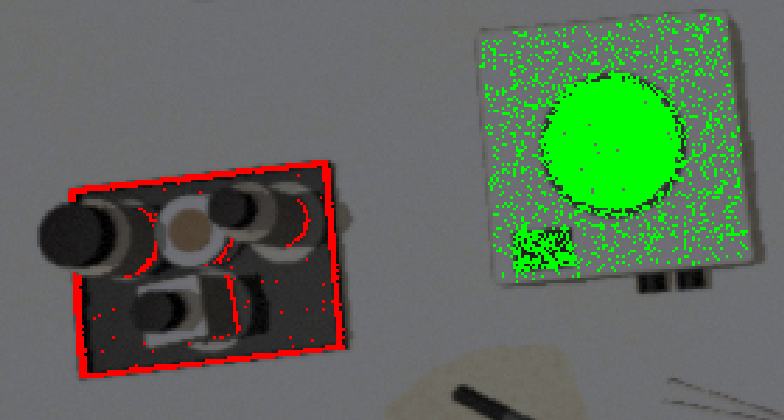

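The fits are consistent. The bay centre is (0.491, 0.324) with yaw 5.1°, and the tray centre is (0.520, -0.319) with yaw 7.9°. The cap centres from the two cameras agree within 2 mm, and the cap heights match the text. I'll square the tool to the world axes, move towards the tall bottle and refine the plate centre.

```bash
python3 -m inch '{"hand":[1,1,1,1,1,1,1,1,1,1,1,1],"xyz":[[1,-1.5,-1],[3,-4,-2],[5,-6.5,-2.5],[7.5,-9.5,-3],[10,-12.5,-3],[12.5,-15.5,-3],[15,-18.5,-3],[17.5,-21.5,-3],[20,-24.5,-3],[22,-27,-3],[23.5,-29,-3],[24,-29.5,-3]],"yaw":[2,5,8,11,14,17,20,21.5,21.5,21.5,21.5,21.5]}' 30
python3 - <<'E'
from h import *
from scipy.optimize import least_squares
o=load(0)
for c in o:
    p,W=o[c]; ok=sel(W,(.5748,.0019),.0555,.0465,.06)
    # plate vs box: use local bright/dark? fit height-thresholded disc
    zs=np.nanmedian(W[sel(W,(.5748,.0019),.04,.03,.07)][:,2]); zb=np.nanmedian(W[sel(W,(.5748,.0019),.09,.03,.07)&~sel(W,(.5748,.0019),.06,.03,.07)][:,2])
    m=sel(W,(.5748,.0019),.058,(zs+zb)/2,.07); m=cv2.morphologyEx(m.astype(np.uint8),cv2.MORPH_OPEN,np.ones((3,3)))>0
    P=W[m]; (e,r)=cv2.fitEllipse(cv2.convexHull(np.argwhere(m)[:,::-1].astype(np.float32)))[:2]
    print(c,"plate z",zs.round(4),"box z",zb.round(4),"circ",circ(P),"mid",((P.max(0)+P.min(0))/2).round(4),"mean",P.mean(0).round(4),"ellipse->",ray(c,e,zs).round(4))
E
```

```text
t: 1.9
position: [0.3633, -0.2627, 0.2492]
tcp_rot: [[1.0, 0.003, 0.001], [0.003, -1.0, -0.0], [0.001, 0.0, -1.0]]
wrist_force: [1.1, -0.2, 0.5]
width: 0.0929
top plate z 0.0518 box z 0.0464 circ [0.5766 0.0016 0.051 ] mid [0.5774 0.0018 0.0531] mean [0.5767 0.0016 0.0518] ellipse-> [0.5764 0.0017 0.0518]
side plate z 0.0503 box z 0.0452 circ [5.742e-01 1.000e-04 5.110e-02] mid [5.748e-01 4.000e-04 5.030e-02] mean [0.5743 0.0026 0.0502] ellipse-> [0.5739 0.0039 0.0503]
```

```bash
python3 -m inch '{"hand":[1,1,1,1,1,1,1,1,1,1,1,1],"xyz":[[0.5,-2,0],[1.5,-5,0],[3,-9,0],[4.5,-13,0],[6,-17,0],[7.5,-21,0],[9,-25,0],[10.5,-29,0],[12,-33,0],[13.5,-37,0],[14.5,-40,0],[15,-42,0]],"yaw":[0,0,0,0,0,0,0,0,0,0,0,0]}' 30
python3 -m inch '{"hand":[1,1,1,1,0.8,0.8,0.8],"xyz":[[0.5,-3,0],[1,-6,0],[1.2,-9,0],[1.3,-10.8,0],[1.3,-10.8,0],[1.3,-10.8,0],[1.3,-10.8,0]],"yaw":[0,0,0,0,0,0,0]}'
```

```text
t: 2.9
position: [0.5134, 0.158, 0.2481]
tcp_rot: [[1.0, 0.002, -0.0], [0.002, -1.0, 0.0], [-0.0, -0.0, -1.0]]
wrist_force: [0.4, 0.4, -0.2]
width: 0.0929
t: 3.48
position: [0.5256, 0.2621, 0.2485]
tcp_rot: [[1.0, 0.0, -0.0], [0.0, -1.0, -0.0], [-0.0, 0.0, -1.0]]
wrist_force: [0.5, 0.7, 0.3]
width: 0.0777
```

```bash
python3 -m inch '{"hand":[0.8,0.8,0.8,0.8],"xyz":[[0,0,2],[0,0,5],[0,0,8],[0,0,8]],"yaw":[0,0,0,0]}'
python3 - <<'E'
from h import *
o=snap(1,("top","side"))
print(manip.get_state()["position"])
E
```

```text
t: 3.82
position: [0.5238, 0.2607, 0.1631]
tcp_rot: [[1.0, -0.001, -0.006], [-0.001, -1.0, -0.003], [-0.006, 0.003, -1.0]]
wrist_force: [-0.8, -0.3, -1.5]
width: 0.0744
[0.52540664 0.26175783 0.16904702]
```

```bash
python3 -m inch '{"hand":[0.7,0.6,0.6,0.6,0.6],"xyz":[[0.1,-0.35,1.5],[0.1,-0.35,4],[0.1,-0.35,6.2],[0.1,-0.35,6.2],[0.1,-0.35,6.2]],"yaw":[0,0,0,0,0]}'
python3 - <<'E'
from h import *
manip.read_camera("top"); print(manip.get_state()["position"])
E
```

```text
t: 4.33
position: [0.5269, 0.266, 0.1084]
tcp_rot: [[1.0, 0.0, 0.001], [0.0, -1.0, 0.0], [0.001, -0.0, -1.0]]
wrist_force: [-0.3, 0.2, 0.4]
width: 0.056
[0.52734642 0.26631159 0.10932252]
```

```bash
python3 -m inch '{"hand":[0.6,0.6,0.6,0,0,0,0,0,0,0,0,0],"xyz":[[0,0.1,0.3],[0,0.1,0.3],[0,0.1,0.3],[0,0.1,0.3],[0,0.1,0.3],[0,0.1,0.3],[0,0.1,0.3],[0,0.1,0.3],[0,0.1,0.3],[0,0.1,0.3],[0,0.1,0.3],[0,0.1,0.3]],"yaw":[0,0,0,0,0,0,0,0,0,0,0,0]}' 30
python3 -c "
from h import *
s=manip.get_state();print(s['position'],s['width'])"
```

```text
t: 5.38
position: [0.5264, 0.2651, 0.1036]
tcp_rot: [[1.0, 0.001, -0.0], [0.001, -1.0, -0.0], [-0.0, 0.0, -1.0]]
wrist_force: [-0.1, -1.7, 0.9]
width: 0.0272
[0.52642327 0.2651313  0.10362983] 0.027204577798544443
```

```bash
python3 -m inch '{"hand":[0,0,0,0,0,0,0,0,0,0,0,0],"xyz":[[0,0,-0.5],[0,0,-2],[0,0,-4.5],[0,0,-7.5],[0,0,-10],[0,0.5,-11.5],[0,2,-12],[0,4,-12],[0,7,-12],[0.5,10,-12],[0.5,13,-12],[0.5,16,-12]],"yaw":[0,0,0,0,0,0,0,0,0,0,0,0]}'
python3 -m inch '{"hand":[0,0,0,0,0,0,0,0,0,0,0,0],"xyz":[[0,3,0],[0.5,6.5,0],[0.5,10,0],[1,13.5,0],[1,17,0],[1.5,20.5,0],[1.5,24,0],[2,27.5,0],[2.5,31,0],[2.5,33.5,0],[2.5,35,0],[2.5,35.5,0]],"yaw":[0,0,0,0,0,0,0,0,0,0,0,0]}'
python3 -m inch '{"hand":[0,0,0,0],"xyz":[[0,0.2,0],[0,0.2,0],[0,0.2,0],[0,0.2,0]],"yaw":[0,0,0,0]}'
python3 - <<'E'
from h import *
o=snap(2,("side",)); print(manip.get_state()["position"])
E
```

```text
t: 6.38
position: [0.5308, 0.1029, 0.2221]
tcp_rot: [[1.0, 0.0, -0.002], [0.0, -1.0, -0.0], [-0.002, 0.0, -1.0]]
wrist_force: [-0.1, -0.7, -2.7]
width: 0.0273
t: 7.38
position: [0.5556, -0.2521, 0.2222]
tcp_rot: [[1.0, -0.002, -0.002], [-0.002, -1.0, 0.001], [-0.002, -0.001, -1.0]]
wrist_force: [0.4, -0.7, -1.6]
width: 0.0275
t: 7.72
position: [0.5568, -0.2507, 0.2238]
tcp_rot: [[1.0, 0.002, 0.0], [0.002, -1.0, 0.0], [0.0, -0.0, -1.0]]
wrist_force: [-0.2, 0.9, -1.0]
width: 0.0276
[ 0.55682182 -0.25081096  0.22381795]
```

View pics/side2.png

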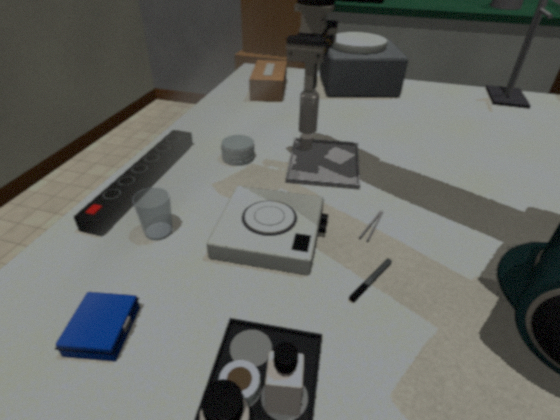

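The tall bottle hangs upright at pixel (309,110), and its mark in the bay at (250,348) is clear. Lowering it.

```bash
python3 -m inch '{"hand":[0,0,0,0,0,0,0,0,0,0],"xyz":[[0,0.2,1],[0,0.2,3.5],[0,0.2,6.5],[0,0.2,9],[0,0.2,10.5],[0,0.2,11.2],[0,0.2,11.5],[0,0.2,11.8],[0,0.2,11.9],[0,0.2,11.9]],"yaw":[0,0,0,0,0,0,0,0,0,0]}'
python3 -m inch '{"hand":[0,0,0.6,0.6,0.6,0.6,0.6],"xyz":[[0,0,0],[0,0,0],[0,0,0],[0,0,0],[0,0,0],[0,0,0],[0,0,0]],"yaw":[0,0,0,0,0,0,0]}'
python3 -m inch '{"hand":[0.6,0.6,0.6,0.6,0.6,0.6,0.6,0.6,0.6,0.6,0.6,0.6],"xyz":[[0,0,-1],[0,0,-3],[0,0,-6],[0,0,-9],[0,-2,-11],[-0.5,-5,-11],[-1,-9,-11],[-2,-13,-11],[-3,-17,-11],[-4,-21,-11],[-5,-25,-11],[-5.5,-28.5,-11]],"yaw":[0,0,0,0,0,0,0,0,0,0,0,0]}'
```

```text
t: 8.6
position: [0.5571, -0.254, 0.1057]
tcp_rot: [[1.0, 0.001, 0.001], [0.001, -1.0, -0.001], [0.001, 0.001, -1.0]]
wrist_force: [0.1, -0.2, -2.1]
width: 0.0277
t: 9.18
position: [0.5568, -0.2538, 0.1048]
tcp_rot: [[1.0, 0.001, 0.0], [0.001, -1.0, -0.0], [0.0, 0.0, -1.0]]
wrist_force: [-0.3, 0.9, -0.1]
width: 0.0544
t: 10.18
position: [0.5003, 0.0332, 0.2159]
tcp_rot: [[1.0, 0.001, 0.001], [0.001, -1.0, 0.0], [0.001, -0.0, -1.0]]
wrist_force: [0.9, -0.5, -0.1]
width: 0.0558
```

```bash
python3 -m inch '{"hand":[0.6,0.6,0.6,0.6,0.6,0.6,0.6,0.6,0.6,0.6,0.6,0.6],"xyz":[[-0.5,-3.5,0],[-1,-7,0],[-1.5,-10.5,0],[-2,-14,0],[-2.5,-17.5,0],[-3,-21,0],[-3.7,-24.5,0],[-4.2,-27.5,1],[-4.3,-28.9,3],[-4.3,-28.9,5],[-4.3,-28.9,6],[-4.3,-28.9,6]],"yaw":[0,0,0,0,0,0,0,0,0,0,0,0]}'
python3 -m inch '{"hand":[0.6,0.6],"xyz":[[0,0,0],[0,0,0]],"yaw":[0,0]}'
python3 - <<'E'
from h import *
o=snap(3,("top","side")); print(manip.get_state()["position"])
W=o["side"][1]
for n,g,h,r in(("tall",(.5566,-.2535),.134,.014),):
    for c in o:
        W=o[c][1]; P=W[sel(W,g,.03,h-.008,h+.02)]; print(c,len(P),circ(P),P.mean(0).round(4),np.percentile(P[:,2],90))
E
```

```text
t: 11.18
position: [0.4577, 0.3197, 0.1529]
tcp_rot: [[1.0, 0.001, -0.003], [0.001, -1.0, -0.002], [-0.003, 0.002, -1.0]]
wrist_force: [0.0, 0.2, -0.3]
width: 0.056
t: 11.35
position: [0.459, 0.3199, 0.1563]
tcp_rot: [[1.0, -0.0, 0.001], [-0.0, -1.0, 0.001], [0.001, -0.001, -1.0]]
wrist_force: [0.1, -0.0, -0.3]
width: 0.0561
[0.45899057 0.31996477 0.15620042]
top 175 [ 0.5577 -0.2524  0.0139] [ 0.5573 -0.2517  0.1349] 0.13702372690017936<stdin>:6: RuntimeWarning: Mean of empty slice.
  ret = um.true_divide(
Traceback (most recent call last):
IndexError: index -1 is out of bounds for axis 0 with size 0
```

The tall bottle stands on the steel tray at its full height, at (0.557, -0.253). Now grasping the square one.

```bash
python3 -m inch '{"hand":[0.6,0.6,0.6,0.6,0.6,0.6],"xyz":[[-0.1,-0.2,1.5],[-0.1,-0.2,4],[-0.1,-0.2,6],[-0.1,-0.2,6.8],[-0.1,-0.2,6.8],[-0.1,-0.2,6.8]],"yaw":[0,0,0,0,0,0]}'
python3 -m inch '{"hand":[0,0,0,0,0,0,0,0,0],"xyz":[[0,0,0],[0,0,0],[0,0,0],[0,0,0],[0,0,0],[0,0,0],[0,0,0],[0,0,0],[0,0,0]],"yaw":[0,0,0,0,0,0,0,0,0]}' 30
```

```text
t: 11.95
position: [0.4578, 0.3222, 0.0877]
tcp_rot: [[1.0, 0.0, 0.001], [0.0, -1.0, 0.0], [0.001, -0.0, -1.0]]
wrist_force: [0.6, -0.0, 0.4]
width: 0.0557
t: 12.7
position: [0.4576, 0.3222, 0.0871]
tcp_rot: [[1.0, 0.001, 0.001], [0.001, -1.0, 0.0], [0.001, -0.0, -1.0]]
wrist_force: [-0.5, -1.6, 5.7]
width: 0.0292
```

```bash
python3 -m inch '{"hand":[0,0,0,0,0,0,0,0,0,0,0,0],"xyz":[[0,0,-0.5],[0,0,-2],[0,0,-4.5],[0,0,-7.5],[0,0,-10],[0,0.5,-11.5],[0,2,-12],[0,4,-12],[0,7,-12],[0,10,-12],[0,13,-12],[0,16,-12]],"yaw":[0,0,0,0,0,0,0,0,0,0,0,0]}'
python3 -m inch '{"hand":[0,0,0,0,0,0,0,0,0,0,0,0],"xyz":[[0,3.5,0],[0,7,0],[0.5,10.5,0],[0.5,14,0],[0.5,17.5,0],[0.5,21,0],[1,24.5,0],[1,28,0],[1,31.5,0],[1,35,0],[1,38.5,0],[1,41.5,0]],"yaw":[0,0,0,0,0,0,0,0,0,0,0,0]}'
python3 -m inch '{"hand":[0,0,0,0,0,0,0,0],"xyz":[[0,3,0],[0.5,5.5,0],[1,7.5,0],[1.2,9,0],[1.2,10,0],[1.2,10.2,0],[1.2,10.2,0],[1.2,10.2,0]],"yaw":[0,0,0,0,0,0,0,0]}'
python3 -m inch '{"hand":[0,0,0,0,0,0,0,0,0,0],"xyz":[[0,0,1],[0,0,3.5],[0,0,6.5],[0,0,9],[0,0,10.5],[0,0,11.2],[0,0,11.5],[0,0,11.8],[0,0,11.9],[0,0,11.9]],"yaw":[0,0,0,0,0,0,0,0,0,0]}'
```

```text
t: 13.7
position: [0.4567, 0.1602, 0.2055]
tcp_rot: [[1.0, 0.001, -0.001], [0.001, -1.0, -0.0], [-0.001, 0.0, -1.0]]
wrist_force: [1.3, 0.0, -1.1]
width: 0.0291
t: 14.7
position: [0.4663, -0.2552, 0.2055]
tcp_rot: [[1.0, -0.0, -0.001], [-0.0, -1.0, 0.001], [-0.001, -0.001, -1.0]]
wrist_force: [1.1, 0.2, -1.4]
width: 0.0293
t: 15.37
position: [0.4796, -0.3541, 0.2066]
tcp_rot: [[1.0, 0.001, -0.0], [0.001, -1.0, 0.0], [-0.0, -0.0, -1.0]]
wrist_force: [-0.1, 0.4, -2.2]
width: 0.0295
t: 16.2
position: [0.4801, -0.355, 0.0885]
tcp_rot: [[1.0, 0.001, 0.001], [0.001, -1.0, -0.001], [0.001, 0.001, -1.0]]
wrist_force: [-0.1, -0.8, -1.3]
width: 0.0294
```

```bash
python3 -m inch '{"hand":[0,0,0.6,0.6,0.6,0.6,0.6],"xyz":[[0,0,0.1],[0,0,0.1],[0,0,0.1],[0,0,0.1],[0,0,0.1],[0,0,0.1],[0,0,0.1]],"yaw":[0,0,0,0,0,0,0]}'
python3 -m inch '{"hand":[0.6,0.6,0.6,0.6,0.6,0.6,0.6,0.6,0.6,0.6,0.6,0.6],"xyz":[[0,0,-1],[0,0,-3],[0,0,-6],[0,0,-9],[0,-2,-12],[0,-5,-12.5],[0,-9,-12.5],[0,-13,-12.5],[0,-17,-12.5],[0.5,-21,-12.5],[0.5,-25,-12.5],[0.5,-29,-12.5]],"yaw":[0,0,0,0,0,0,0,0,0,0,0,0]}'
python3 -m inch '{"hand":[0.9,0.9,0.9,0.9,0.9,0.9,0.9,0.9,0.9,0.9,0.9,0.9],"xyz":[[0,-4,0],[0.5,-8,0],[0.5,-12,0],[1,-16,0],[1,-20,0],[1.5,-24,0],[1.5,-28,0],[2,-32,0],[2,-36,0],[2.5,-40,0],[2.7,-43,0],[2.8,-45.3,0]],"yaw":[0,0,0,0,0,0,0,0,0,0,0,0]}'
python3 -m inch '{"hand":[0.9,0.9,0.9,0.9],"xyz":[[0,0,2],[0,0,5],[0,0,7],[0,0,7]],"yaw":[0,0,0,0]}'
python3 -m inch '{"hand":[0.9,0.9],"xyz":[[0,0,0],[0,0,0]],"yaw":[0,0]}'
python3 - <<'E'
from h import *
o=snap(4,("top",)); print(manip.get_state()["position"])
W=o["top"][1]
for n,g,h in(("tall",(.5566,-.2535),.134),("sq",(.480,-.355),.114)):
    P=W[sel(W,g,.03,h-.008,h+.02)]; print(n,len(P),circ(P),np.percentile(P[:,2],90))
E
```

```text
t: 16.78
position: [0.4798, -0.3549, 0.0868]
tcp_rot: [[1.0, 0.001, 0.0], [0.001, -1.0, -0.0], [0.0, 0.0, -1.0]]
wrist_force: [-0.1, 0.4, 0.1]
width: 0.0542
t: 17.78
position: [0.4842, -0.0631, 0.2127]
tcp_rot: [[1.0, 0.0, 0.001], [0.0, -1.0, -0.0], [0.001, 0.0, -1.0]]
wrist_force: [1.2, 0.1, 0.9]
width: 0.0555
t: 18.78
position: [0.512, 0.3908, 0.2121]
tcp_rot: [[1.0, 0.002, 0.0], [0.002, -1.0, 0.0], [0.0, -0.0, -1.0]]
wrist_force: [0.8, 0.1, -0.2]
width: 0.0835
t: 19.12
position: [0.5109, 0.3875, 0.1377]
tcp_rot: [[1.0, 0.001, -0.005], [0.001, -1.0, -0.003], [-0.005, 0.003, -1.0]]
wrist_force: [-0.2, -0.1, -0.5]
width: 0.0836
t: 19.28
position: [0.5129, 0.3884, 0.1438]
tcp_rot: [[1.0, 0.0, 0.002], [0.0, -1.0, 0.001], [0.002, -0.001, -1.0]]
wrist_force: [0.5, -0.1, 0.2]
width: 0.0838
[0.51299827 0.3884996  0.14404932]
tall 175 [ 0.558  -0.2524  0.0142] 0.13709143610568125
sq 200 [ 0.4803 -0.3534  0.0152] 0.11695493628468379
```

```bash
python3 -m inch '{"hand":[0.9,0.9,0.9,0.9,0.9,0.9],"xyz":[[0,0,1.5],[0,0,4],[0,0,6],[0,0,6.8],[0,0,6.8],[0,0,6.8]],"yaw":[0,0,0,0,0,0]}'
python3 -m inch '{"hand":[0,0,0,0,0,0,0,0,0],"xyz":[[0,0,0],[0,0,0],[0,0,0],[0,0,0],[0,0,0],[0,0,0],[0,0,0],[0,0,0],[0,0,0]],"yaw":[0,0,0,0,0,0,0,0,0]}' 30
```

```text
t: 19.83
position: [0.5126, 0.3883, 0.0743]
tcp_rot: [[1.0, 0.0, 0.0], [0.0, -1.0, 0.0], [0.0, -0.0, -1.0]]
wrist_force: [-0.1, -0.9, -0.2]
width: 0.0835
t: 20.58
position: [0.5124, 0.3882, 0.0738]
tcp_rot: [[1.0, 0.001, 0.0], [0.001, -1.0, 0.0], [0.0, -0.0, -1.0]]
wrist_force: [0.2, -0.0, 2.3]
width: 0.0466
```

```bash
python3 -m inch '{"hand":[0,0,0,0,0,0,0,0,0,0,0,0],"xyz":[[0,0,-0.5],[0,0,-2],[0,0,-4.5],[0,0,-7.5],[0,0,-10],[0,0.5,-12],[0,2,-13],[0,4,-13],[-0.5,7,-13],[-0.5,10,-13],[-0.5,13,-13],[-1,16,-13]],"yaw":[0,0,0,0,0,0,0,0,0,0,0,0]}'
python3 -m inch '{"hand":[0,0,0,0,0,0,0,0,0,0,0,0],"xyz":[[0,3.5,0],[-0.5,7,0],[-0.5,10.5,0],[-1,14,0],[-1,17.5,0],[-1.5,21,0],[-2,24.5,0],[-2,28,0],[-2.5,31.5,0],[-2.5,35,0],[-3,38.5,0],[-3,41.5,0]],"yaw":[0,0,0,0,0,0,0,0,0,0,0,0]}'
python3 -m inch '{"hand":[0,0,0,0,0,0,0,0],"xyz":[[0,3,0],[-0.3,5.5,0],[-0.5,7,0],[-0.5,7.9,0],[-0.5,7.9,0],[-0.5,7.9,0],[-0.5,7.9,0],[-0.5,7.9,0]],"yaw":[0,0,0,0,0,0,0,0]}'
python3 -m inch '{"hand":[0,0,0,0,0,0,0,0,0,0],"xyz":[[0,0,1],[0,0,3.5],[0,0,6.5],[0,0,9],[0,0,11],[0,0,12],[0,0,12.5],[0,0,12.8],[0,0,12.9],[0,0,12.9]],"yaw":[0,0,0,0,0,0,0,0,0,0]}'
```

```text
t: 21.58
position: [0.5021, 0.226, 0.2035]
tcp_rot: [[1.0, 0.0, -0.0], [0.0, -1.0, -0.0], [-0.0, 0.0, -1.0]]
wrist_force: [0.1, 0.3, -1.1]
width: 0.0465
t: 22.58
position: [0.4709, -0.1893, 0.2038]
tcp_rot: [[1.0, -0.0, -0.0], [-0.0, -1.0, -0.0], [-0.0, 0.0, -1.0]]
wrist_force: [0.5, -0.1, -1.8]
width: 0.0467
t: 23.25
position: [0.4678, -0.265, 0.2038]
tcp_rot: [[1.0, 0.002, 0.0], [0.002, -1.0, 0.0], [0.0, -0.0, -1.0]]
wrist_force: [-0.3, -0.2, -1.5]
width: 0.0466
t: 24.08
position: [0.4681, -0.266, 0.0756]
tcp_rot: [[1.0, 0.001, 0.001], [0.001, -1.0, -0.001], [0.001, 0.001, -1.0]]
wrist_force: [-0.6, 0.1, -2.1]
width: 0.0466
```

```bash
python3 -m inch '{"hand":[0,0,0.7,0.7,0.7,0.7,0.7],"xyz":[[0,0,0.1],[0,0,0.1],[0,0,0.1],[0,0,0.1],[0,0,0.1],[0,0,0.1],[0,0,0.1]],"yaw":[0,0,0,0,0,0,0]}'
python3 -m inch '{"hand":[0.7,0.7,0.7,0.7,0.7,0.7,0.7,0.7,0.7,0.7,0.7,0.7],"xyz":[[0,0,-1],[0,0,-3],[0,0,-6],[0,0,-9],[0,-2,-12],[0,-5,-12.5],[0,-9,-12.5],[0,-13,-12.5],[0,-17,-12.5],[0.5,-21,-12.5],[0.5,-25,-12.5],[0.5,-29,-12.5]],"yaw":[0,0,0,0,0,0,0,0,0,0,0,0]}'
python3 -m inch '{"hand":[0.9,0.9,0.9,0.9],"xyz":[[0,-4,0],[0,-8,0],[0,-10,0],[0,-10,0]],"yaw":[0,0,0,0]}'
python3 - <<'E'
from h import *
o=snap(5); print(manip.get_state()["position"])
for n,g,h in(("tall",(.5566,-.2535),.134),("sq",(.480,-.355),.114),("wide",(.468,-.266),.099),("dish",(.5205,.3265),.032),("pot",(.582,-.383),.041)):
  for c in o:
    W=o[c][1]; P=W[sel(W,g,.045,h-.008,h+.02)]
    if len(P)>9: print(n,c,len(P),circ(P),P.mean(0).round(4),np.percentile(P[:,2],90).round(4))
E
```

```text
t: 24.67
position: [0.4677, -0.2659, 0.0738]
tcp_rot: [[1.0, 0.001, 0.0], [0.001, -1.0, -0.0], [0.0, 0.0, -1.0]]
wrist_force: [0.9, 0.4, 0.0]
width: 0.0652
t: 25.67
position: [0.4722, 0.026, 0.1997]
tcp_rot: [[1.0, 0.0, 0.001], [0.0, -1.0, 0.0], [0.001, -0.0, -1.0]]
wrist_force: [0.2, 0.5, -0.1]
width: 0.065
t: 26.0
position: [0.4721, 0.1275, 0.1994]
tcp_rot: [[1.0, 0.004, 0.0], [0.004, -1.0, 0.001], [0.0, -0.001, -1.0]]
wrist_force: [0.5, -0.4, -0.9]
width: 0.0824
[0.47240571 0.12460119 0.19926218]
tall top 172 [ 0.5579 -0.2528  0.0139] [ 0.5573 -0.2518  0.1349] 0.1371
sq top 199 [ 0.4809 -0.3535  0.0154] [ 0.4803 -0.3518  0.1149] 0.1173
wide top 460 [ 0.4691 -0.2638  0.0238] [ 0.4692 -0.2631  0.1   ] 0.102
wide side 132 [ 0.4659 -0.2648  0.025 ] [ 0.4608 -0.2602  0.0979] 0.1
dish side 1389 [0.5181 0.3276 0.0284] [0.5168 0.33   0.0318] 0.0332
pot top 265 [ 0.5829 -0.3837  0.02  ] [ 0.583  -0.3817  0.0419] 0.0444
```

View pics/top5.png

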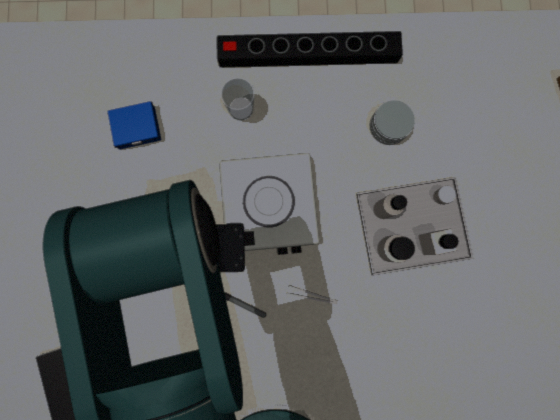

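All three bottles stand on the steel tray: tall at (398,203), wide at (400,248), square at (445,241). The pot at (446,195) is unmoved. Now the dish.

```bash
python3 -m inch '{"hand":[0.9,0.9,0.9,0.9,0.9,0.9,0.9,0.9,0.9,0.9,0.9],"xyz":[[0.8,-3.5,0],[1.6,-7,0],[2.4,-10.5,0],[3.2,-14,0],[4,-17.5,0],[4.7,-20.2,1],[4.7,-20.2,4],[4.7,-20.2,7.5],[4.7,-20.2,11],[4.7,-20.2,14],[4.7,-20.2,14]],"yaw":[0,0,0,0,0,0,0,0,0,0,0]}'
python3 -m inch '{"hand":[0.9,0.9,0.9,0.9],"xyz":[[0,0,0],[0,0,0],[0,0,0],[0,0,0]],"yaw":[0,0,0,0]}'
python3 - <<'E'
from h import *
o=snap(6,("side",)); print(manip.get_state()["position"])
p=o["side"][0]; cv2.imwrite("pics/v6.png",cv2.resize(p[270:,160:360],None,fx=3.5,fy=3.5,interpolation=2))
E
```

```text
t: 27.02
position: [0.5176, 0.3234, 0.0527]
tcp_rot: [[1.0, -0.001, -0.007], [-0.001, -1.0, -0.004], [-0.007, 0.004, -1.0]]
wrist_force: [-0.3, -1.0, -0.9]
width: 0.0835
t: 27.35
position: [0.5204, 0.3264, 0.061]
tcp_rot: [[1.0, 0.0, 0.003], [0.0, -1.0, 0.001], [0.003, -0.001, -1.0]]
wrist_force: [0.8, -0.1, -0.4]
width: 0.084
[0.52015082 0.32641984 0.0605844 ]
```

View pics/v6.png

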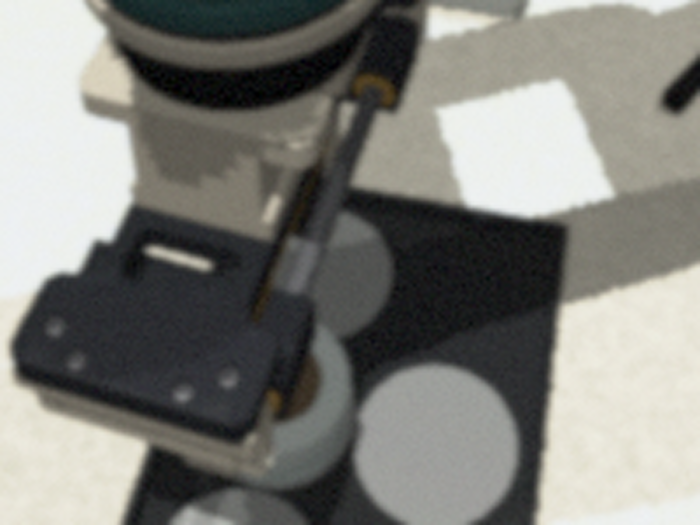

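The fingers straddle the dish, which sits at about (310,400) in the crop. Descending and gripping.

```bash
python3 -m inch '{"hand":[0.9,0.9,0.9,0.9,0.9,0.9,0.9],"xyz":[[-0.1,0,1],[-0.1,0,2.5],[-0.1,0,4],[-0.1,0,4.8],[-0.1,0,5],[-0.1,0,5],[-0.1,0,5]],"yaw":[0,0,0,0,0,0,0]}'
python3 -m inch '{"hand":[0,0,0,0,0,0,0,0],"xyz":[[0,0,0],[0,0,0],[0,0,0],[0,0,0],[0,0,0],[0,0,0],[0,0,0],[0,0,0]],"yaw":[0,0,0,0,0,0,0,0]}' 20
```

```text
t: 27.98
position: [0.5187, 0.3264, 0.0093]
tcp_rot: [[1.0, 0.001, 0.001], [0.001, -1.0, 0.0], [0.001, -0.0, -1.0]]
wrist_force: [-0.1, 0.4, 0.3]
width: 0.0836
t: 28.65
position: [0.5185, 0.3263, 0.0089]
tcp_rot: [[1.0, 0.001, 0.0], [0.001, -1.0, 0.0], [0.0, -0.0, -1.0]]
wrist_force: [-1.3, 0.1, 3.8]
width: 0.0554
```

```bash
python3 -m inch '{"hand":[0,0,0,0,0,0,0,0,0,0,0,0],"xyz":[[0,0,-0.5],[0,0,-2],[0,0,-4.5],[0,0,-7.5],[0,0.5,-9.5],[0,2,-10],[0.5,5,-10],[1,8,-10],[1.5,11,-10],[2,14,-10],[2.5,17,-10],[3,20,-10]],"yaw":[0,0,0,0,0,0,0,0,0,0,0,0]}'
python3 -m inch '{"hand":[0,0,0,0,0,0,0,0],"xyz":[[0.5,3,0],[1,6,0],[1.5,9,0],[2,11,0],[2.6,12.3,0],[2.6,12.5,0],[2.6,12.5,0],[2.6,12.5,0]],"yaw":[0,0,0,0,0,0,0,0]}'
python3 - <<'E'
from h import *
o=snap(7,("side","top")); print(manip.get_state()["position"])
p=o["side"][0]; cv2.imwrite("pics/v7.png",cv2.resize(p[120:320,160:380],None,fx=3,fy=3,interpolation=2))
E
```

```text
t: 29.65
position: [0.5479, 0.124, 0.1076]
tcp_rot: [[1.0, 0.0, -0.001], [0.0, -1.0, -0.0], [-0.001, 0.0, -1.0]]
wrist_force: [0.8, 0.1, -0.8]
width: 0.0552
t: 30.32
position: [0.5742, 0.0018, 0.1082]
tcp_rot: [[1.0, 0.001, -0.001], [0.001, -1.0, 0.0], [-0.001, -0.0, -1.0]]
wrist_force: [-0.2, 0.3, -1.3]
width: 0.0555
[0.57430878 0.00220818 0.10846461]
```

View pics/v7.png

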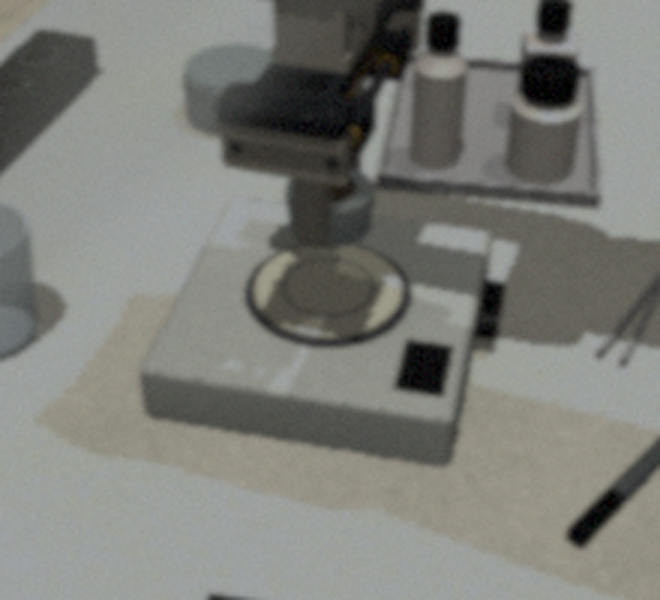

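The dish hangs level over the plate. Lowering and releasing it, then measuring.

```bash
python3 -m inch '{"hand":[0,0,0,0,0,0,0,0,0],"xyz":[[0,0.1,1],[0,0.1,2.5],[0,0.1,4],[0,0.1,4.7],[0,0.1,5],[0,0.1,5.2],[0,0.1,5.2],[0,0.1,5.2],[0,0.1,5.2]],"yaw":[0,0,0,0,0,0,0,0,0]}'
python3 -m inch '{"hand":[0,0.9,0.9,0.9,0.9,0.9,0.9],"xyz":[[0,0,0.1],[0,0,0.1],[0,0,0.1],[0,0,0.1],[0,0,0.1],[0,0,0.1],[0,0,0.1]],"yaw":[0,0,0,0,0,0,0]}'
python3 -m inch '{"hand":[0.9,0.9,0.9,0.9,0.9,0.9,0.9,0.9,0.9,0.9,0.9,0.9],"xyz":[[0,0,-1],[0,0,-3],[0,0,-6],[0,0,-9],[0,0,-12],[0,2,-14],[-0.5,5,-14.5],[-1,8.5,-14.5],[-1.5,12,-14.5],[-2,15.5,-14.5],[-2.5,18.5,-14.5],[-2.5,20,-14.5]],"yaw":[0,0,0,0,0,0,0,0,0,0,0,0]}'
python3 - <<'E'
from h import *
o=snap(8); print(manip.get_state()["position"])
for c in o:
    p,W=o[c]; g=(.575,.001)
    P=W[sel(W,g,.045,.070,.1)]; print(c,len(P),"dish",circ(P),P.mean(0).round(4),np.percentile(P[:,2],[10,50,90]).round(4))
    u,v=pix(c,(.575,.001,.06)).astype(int); cv2.imwrite(f"pics/v8{c}.png",cv2.resize(p[v-60:v+60,u-60:u+60],None,fx=5,fy=5,interpolation=2))
cv2.imwrite("pics/v8.png",np.hstack([cv2.resize(cv2.imread(f"pics/v8{c}.png"),(400,400)) for c in o]))
E
```

```text
t: 31.17
position: [0.5749, 0.0002, 0.0574]
tcp_rot: [[1.0, 0.001, 0.001], [0.001, -1.0, -0.0], [0.001, 0.0, -1.0]]
wrist_force: [0.6, -0.1, -0.8]
width: 0.0555
t: 31.75
position: [0.5746, 0.0002, 0.0557]
tcp_rot: [[1.0, 0.001, 0.0], [0.001, -1.0, 0.0], [0.0, -0.0, -1.0]]
wrist_force: [-0.9, -0.7, 0.3]
width: 0.0834
t: 32.75
position: [0.5488, -0.2027, 0.2016]
tcp_rot: [[1.0, -0.001, 0.0], [-0.001, -1.0, -0.001], [0.0, 0.001, -1.0]]
wrist_force: [-0.1, -0.4, 0.3]
width: 0.0839
[ 0.54945905 -0.20161056  0.20111281]
top 569 dish [0.5755 0.0019 0.0281] [0.5751 0.0016 0.0794] [0.0776 0.0795 0.0814]
side 453 dish [0.5738 0.0013 0.0284] [0.5726 0.0051 0.0775] [0.0744 0.0781 0.0793]
```

View pics/v8.png

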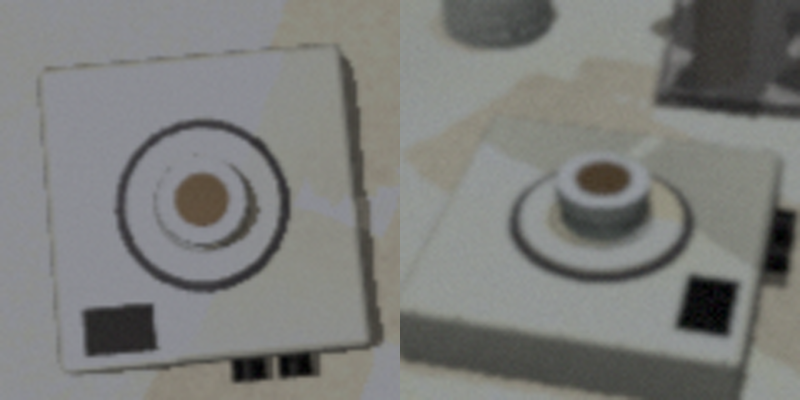

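The dish is level and within about 1 mm of the plate centre. Returning the bottles, tall first.

```bash
python3 -m inch '{"hand":[0.6,0.6,0.6,0.6,0.6,0.6,0.6,0.6,0.6],"xyz":[[0.5,3,0],[0.75,5.1,0],[0.75,5.2,2],[0.75,5.2,4.5],[0.75,5.2,4.5],[0.75,5.2,4.5],[0.75,5.2,4.5],[0.75,5.2,4.5],[0.75,5.2,4.5]],"yaw":[0,0,0,0,0,0,0,0,0]}'
python3 -c "
from h import *
manip.read_camera('top');print(manip.get_state()['position'])"
```

```text
t: 33.6
position: [0.5578, -0.2516, 0.1572]
tcp_rot: [[1.0, 0.001, 0.002], [0.001, -1.0, -0.001], [0.002, 0.001, -1.0]]
wrist_force: [-0.3, 0.4, 0.1]
width: 0.0561
[ 0.55763187 -0.25166108  0.15697322]
```

```bash
python3 -m inch '{"hand":[0.6,0.6,0.6,0.6,0.6,0.6,0.6],"xyz":[[-0.1,0.2,1],[-0.1,0.2,3],[-0.1,0.2,4.5],[-0.1,0.2,5.2],[-0.1,0.2,5.2],[-0.1,0.2,5.2],[-0.1,0.2,5.2]],"yaw":[0,0,0,0,0,0,0]}'
python3 -m inch '{"hand":[0,0,0,0,0,0,0,0],"xyz":[[0,0,0],[0,0,0],[0,0,0],[0,0,0],[0,0,0],[0,0,0],[0,0,0],[0,0,0]],"yaw":[0,0,0,0,0,0,0,0]}' 30
```

```text
t: 34.23
position: [0.5565, -0.254, 0.1045]
tcp_rot: [[1.0, 0.001, 0.001], [0.001, -1.0, -0.0], [0.001, 0.0, -1.0]]
wrist_force: [0.5, 0.3, 0.4]
width: 0.0557
t: 34.9
position: [0.5563, -0.2539, 0.1038]
tcp_rot: [[1.0, 0.0, 0.0], [0.0, -1.0, -0.0], [0.0, 0.0, -1.0]]
wrist_force: [1.1, -0.8, 1.1]
width: 0.0275
```

```bash
python3 -m inch '{"hand":[0,0,0,0,0,0,0,0,0,0,0,0],"xyz":[[0,0,-0.5],[0,0,-2],[0,0,-4.5],[0,0,-7.5],[0,0,-10.5],[0,0,-12.5],[0,-2,-13],[0,-4,-13],[0,-7,-13],[-0.5,-10,-13],[-0.5,-13,-13],[-0.5,-16,-13]],"yaw":[0,0,0,0,0,0,0,0,0,0,0,0]}'
python3 -m inch '{"hand":[0,0,0,0,0,0,0,0,0,0,0,0],"xyz":[[0,-3.5,0],[-0.5,-7,0],[-0.5,-10.5,0],[-1,-14,0],[-1,-17.5,0],[-1.5,-21,0],[-1.5,-24.5,0],[-2,-28,0],[-2.5,-31.5,0],[-2.5,-34,0],[-2.5,-35.5,0],[-2.5,-35.9,0]],"yaw":[0,0,0,0,0,0,0,0,0,0,0,0]}'
python3 -m inch '{"hand":[0,0,0],"xyz":[[0,0,0],[0,0,0],[0,0,0]],"yaw":[0,0,0]}'
python3 -c "
from h import *
manip.read_camera('top');print(manip.get_state()['position'])"
```

```text
t: 35.9
position: [0.5507, -0.0925, 0.235]
tcp_rot: [[1.0, 0.0, 0.001], [0.0, -1.0, -0.0], [0.001, 0.0, -1.0]]
wrist_force: [0.3, 0.1, -2.1]
width: 0.0273
t: 36.9
position: [0.5256, 0.2671, 0.2343]
tcp_rot: [[1.0, 0.003, 0.0], [0.003, -1.0, 0.0], [0.0, -0.0, -1.0]]
wrist_force: [-0.3, -0.3, -1.3]
width: 0.0273
t: 37.15
position: [0.5262, 0.264, 0.2339]
tcp_rot: [[1.0, -0.001, 0.0], [-0.001, -1.0, -0.0], [0.0, 0.0, -1.0]]
wrist_force: [-1.1, -0.9, -2.0]
width: 0.0274
[0.52616443 0.26401173 0.23387224]
```

```bash
python3 -m inch '{"hand":[0,0,0,0,0,0,0,0,0,0,0],"xyz":[[0,-0.1,1],[0,-0.1,3.5],[0,-0.1,6.5],[0,-0.1,9],[0,-0.1,11],[0,-0.1,12],[0,-0.1,12.5],[0,-0.1,12.7],[0,-0.1,12.7],[0,-0.1,12.7],[0,-0.1,12.7]],"yaw":[0,0,0,0,0,0,0,0,0,0,0]}'
python3 -c "
from h import *
manip.read_camera('top');s=manip.get_state();print(s['position'],s['wrist_force'])"
```

```text
t: 38.12
position: [0.5264, 0.2664, 0.1079]
tcp_rot: [[1.0, 0.001, 0.002], [0.001, -1.0, 0.001], [0.002, -0.001, -1.0]]
wrist_force: [0.8, -0.1, -0.7]
width: 0.0275
[0.52629542 0.26635541 0.10770296] [ 0.15130523  0.03476761 -2.43576161]
```

```bash
python3 -m inch '{"hand":[0,0,0,0,0],"xyz":[[0,0.1,0.1],[0,0.1,0.2],[0,0.1,0.3],[0,0.1,0.3],[0,0.1,0.3]],"yaw":[0,0,0,0,0]}'
python3 -c "
from h import *
manip.read_camera('top');s=manip.get_state();print(s['position'],s['wrist_force'])"
```

```text
t: 38.58
position: [0.526, 0.2652, 0.1038]
tcp_rot: [[1.0, 0.001, 0.0], [0.001, -1.0, 0.0], [0.0, -0.0, -1.0]]
wrist_force: [0.7, -0.5, 1.0]
width: 0.0274
[0.52599904 0.26519075 0.10379513] [0.75586758 0.05583551 0.72598074]
```

```bash
python3 -m inch '{"hand":[0.6,0.6,0.6,0.6,0.6],"xyz":[[0,0,0],[0,0,0],[0,0,0],[0,0,0],[0,0,0]],"yaw":[0,0,0,0,0]}'
python3 -m inch '{"hand":[0.6,0.6,0.6,0.6,0.6,0.6,0.6,0.6,0.6,0.6,0.6,0.6],"xyz":[[0,0,-1],[0,0,-3],[0,0,-6],[0,0,-9],[0,2,-10],[-0.5,5,-10],[-1,9,-10],[-1.5,13,-10],[-2,17,-10],[-2.5,21,-10],[-3,25,-10],[-3.5,29,-10]],"yaw":[0,0,0,0,0,0,0,0,0,0,0,0]}'
python3 -m inch '{"hand":[0.8,0.8,0.8,0.8,0.8,0.8,0.8,0.8,0.8,0.8,0.8,0.8],"xyz":[[0,3.5,0],[-0.5,7,0],[-1,10.5,0],[-1.5,14,0],[-2,17.5,0],[-2.3,21,0],[-2.3,23.5,0],[-2.3,24,2],[-2.3,24,5],[-2.3,24,7],[-2.3,24,7],[-2.3,24,7]],"yaw":[0,0,0,0,0,0,0,0,0,0,0,0]}'
python3 -m inch '{"hand":[0.8,0.8],"xyz":[[0,0,0],[0,0,0]],"yaw":[0,0]}'
python3 - <<'E'
from h import *
o=snap(9); print(manip.get_state()["position"])
for c in o:
    W=o[c][1]; P=W[sel(W,(.526,.265),.03,.126,.16)]; print(c,len(P),circ(P),np.percentile(P[:,2],90).round(4))
E
```

```text
t: 39.05
position: [0.5259, 0.2652, 0.1037]
tcp_rot: [[1.0, 0.001, -0.0], [0.001, -1.0, -0.0], [-0.0, 0.0, -1.0]]
wrist_force: [-0.3, 0.5, -0.4]
width: 0.0541
t: 40.05
position: [0.4904, -0.0265, 0.2047]
tcp_rot: [[1.0, 0.001, 0.001], [0.001, -1.0, -0.0], [0.001, 0.0, -1.0]]
wrist_force: [1.0, 0.4, -0.1]
width: 0.0558
t: 41.05
position: [0.468, -0.2647, 0.1341]
tcp_rot: [[1.0, 0.001, -0.001], [0.001, -1.0, 0.001], [-0.001, -0.001, -1.0]]
wrist_force: [0.3, 0.6, 0.7]
width: 0.0743
t: 41.22
position: [0.4689, -0.2651, 0.1358]
tcp_rot: [[1.0, 0.001, 0.002], [0.001, -1.0, -0.001], [0.002, 0.001, -1.0]]
wrist_force: [-0.2, 0.5, -0.3]
width: 0.0745
[ 0.46872345 -0.26502238  0.13521666]
top 180 [0.5278 0.2659 0.014 ] 0.1369
side 334 [0.526  0.2652 0.0141] 0.1348
```

The tall bottle is back within 0.5 mm of its start in both cameras. Now the wide one.

```bash
python3 -m inch '{"hand":[0.8,0.8,0.8,0.8,0.8,0.8,0.8],"xyz":[[-0.1,0.1,1],[-0.1,0.1,3],[-0.1,0.1,5],[-0.1,0.1,6.1],[-0.1,0.1,6.1],[-0.1,0.1,6.1],[-0.1,0.1,6.1]],"yaw":[0,0,0,0,0,0,0]}'
python3 -m inch '{"hand":[0,0,0,0,0,0,0,0],"xyz":[[0,0,0],[0,0,0],[0,0,0],[0,0,0],[0,0,0],[0,0,0],[0,0,0],[0,0,0]],"yaw":[0,0,0,0,0,0,0,0]}' 30
```

```text
t: 41.9
position: [0.4676, -0.2661, 0.0737]
tcp_rot: [[1.0, 0.001, 0.001], [0.001, -1.0, -0.001], [0.001, 0.001, -1.0]]
wrist_force: [0.1, 0.1, -0.2]
width: 0.0746
t: 42.57
position: [0.4673, -0.2659, 0.0729]
tcp_rot: [[1.0, 0.001, 0.0], [0.001, -1.0, -0.0], [0.0, 0.0, -1.0]]
wrist_force: [-0.3, -0.0, 2.6]
width: 0.0466
```

```bash
python3 -m inch '{"hand":[0,0,0,0,0,0,0,0,0,0,0,0],"xyz":[[0,0,-0.5],[0,0,-2],[0,0,-4.5],[0,0,-7.5],[0,0,-10.5],[0,0,-13.5],[0,-1,-15.5],[0,-3,-16],[0.5,-6,-16],[0.5,-9,-16],[0.5,-12,-16],[1,-15,-16]],"yaw":[0,0,0,0,0,0,0,0,0,0,0,0]}'
python3 -m inch '{"hand":[0,0,0,0,0,0,0,0,0,0,0,0],"xyz":[[0,-3.5,0],[0.5,-7,0],[0.5,-10.5,0],[1,-14,0],[1,-17.5,0],[1.5,-21,0],[2,-24.5,0],[2,-28,0],[2.5,-31.5,0],[2.5,-35,0],[3,-38.5,0],[3,-41.5,0]],"yaw":[0,0,0,0,0,0,0,0,0,0,0,0]}'
python3 -m inch '{"hand":[0,0,0,0,0,0,0,0],"xyz":[[0,-3,0],[0.3,-5.5,0],[0.5,-7.5,0],[0.5,-8.7,0],[0.5,-8.9,0],[0.5,-8.9,0],[0.5,-8.9,0],[0.5,-8.9,0]],"yaw":[0,0,0,0,0,0,0,0]}'
python3 -c "
from h import *
manip.read_camera('top');print(manip.get_state()['position'])"
```

```text
t: 43.57
position: [0.4764, -0.1145, 0.2328]
tcp_rot: [[1.0, -0.0, -0.0], [-0.0, -1.0, 0.0], [-0.0, -0.0, -1.0]]
wrist_force: [0.1, -1.0, -2.3]
width: 0.0466
t: 44.57
position: [0.5067, 0.3014, 0.2324]
tcp_rot: [[1.0, 0.001, -0.001], [0.001, -1.0, -0.0], [-0.001, 0.0, -1.0]]
wrist_force: [-0.0, 0.3, -2.8]
width: 0.0466
t: 45.23
position: [0.512, 0.3872, 0.2329]
tcp_rot: [[1.0, -0.0, 0.0], [-0.0, -1.0, -0.0], [0.0, 0.0, -1.0]]
wrist_force: [0.2, 0.6, -1.3]
width: 0.0464
[0.51198346 0.38723026 0.23296267]
```

```bash
python3 -m inch '{"hand":[0,0,0,0,0,0,0,0,0,0,0,0],"xyz":[[0,0,1],[0,0,3.5],[0,0,6.5],[0,0,9],[0,0,11.5],[0,0,13.5],[0,0,14.8],[0,0,15.4],[0,0,15.5],[0,0,15.5],[0,0,15.5],[0,0,15.5]],"yaw":[0,0,0,0,0,0,0,0,0,0,0,0]}'
python3 -c "
from h import *
manip.read_camera('top');s=manip.get_state();print(s['position'],s['wrist_force'])"
```

```text
t: 46.28
position: [0.5123, 0.3885, 0.079]
tcp_rot: [[1.0, 0.001, 0.001], [0.001, -1.0, 0.001], [0.001, -0.001, -1.0]]
wrist_force: [-0.2, -0.2, -1.6]
width: 0.0464
[0.51224349 0.38843721 0.07882111] [-0.64262973 -0.62569931 -2.61510977]
```

```bash
python3 -m inch '{"hand":[0,0,0,0,0,0],"xyz":[[0,0,0.2],[0,0,0.3],[0,0,0.4],[0,0,0.5],[0,0,0.5],[0,0,0.5]],"yaw":[0,0,0,0,0,0]}'
python3 -c "
from h import *
manip.read_camera('top');s=manip.get_state();print(s['position'],s['wrist_force'])"
```

```text
t: 46.83
position: [0.512, 0.3882, 0.0729]
tcp_rot: [[1.0, 0.001, 0.0], [0.001, -1.0, 0.0], [0.0, -0.0, -1.0]]
wrist_force: [-0.8, -1.3, 0.8]
width: 0.0466
[0.51197624 0.38823917 0.07293279] [ 0.039496   -1.72319772  1.93994484]
```

```bash
python3 -m inch '{"hand":[0.8,0.8,0.8,0.8,0.8],"xyz":[[0,0,0],[0,0,0],[0,0,0],[0,0,0],[0,0,0]],"yaw":[0,0,0,0,0]}'
python3 -m inch '{"hand":[0.8,0.8,0.8,0.8,0.8,0.8,0.8,0.8,0.8,0.8,0.8,0.8],"xyz":[[0,0,-1],[0,0,-3],[0,0,-6],[0,0,-9],[0,0,-12],[0,2,-13],[0,5,-13],[-0.5,9,-13],[-0.5,13,-13],[-0.5,17,-13],[-1,21,-13],[-1,25,-13]],"yaw":[0,0,0,0,0,0,0,0,0,0,0,0]}'
python3 -m inch '{"hand":[0.6,0.6,0.6,0.6,0.6,0.6,0.6,0.6,0.6,0.6,0.6,0.6],"xyz":[[0,4,0],[-0.5,8,0],[-0.5,12,0],[-1,16,0],[-1,20,0],[-1.5,24,0],[-1.5,28,0],[-2,32,0],[-2,36,0],[-2,40,0],[-2.2,43.5,0],[-2.2,46,0]],"yaw":[0,0,0,0,0,0,0,0,0,0,0,0]}'
python3 -m inch '{"hand":[0.6,0.6,0.6,0.6,0.6,0.6],"xyz":[[0,3,0],[0,3.4,2],[0,3.4,5],[0,3.4,5.5],[0,3.4,5.5],[0,3.4,5.5]],"yaw":[0,0,0,0,0,0]}'
python3 - <<'E'
from h import *
o=snap(10); print(manip.get_state()["position"])
for c in o:
    W=o[c][1]; P=W[sel(W,(.5125,.388),.04,.091,.11)]; print(c,len(P),circ(P),np.percentile(P[:,2],90).round(4))
E
```

```text
t: 47.3
position: [0.5118, 0.3882, 0.0726]
tcp_rot: [[1.0, 0.001, -0.0], [0.001, -1.0, -0.0], [-0.0, 0.0, -1.0]]
wrist_force: [-1.2, -0.7, -0.2]
width: 0.0732
t: 48.3
position: [0.5011, 0.1366, 0.2037]
tcp_rot: [[1.0, 0.001, 0.001], [0.001, -1.0, 0.0], [0.001, -0.0, -1.0]]
wrist_force: [0.5, -0.2, -0.4]
width: 0.0745
t: 49.3
position: [0.4795, -0.3247, 0.2034]
tcp_rot: [[1.0, -0.001, 0.0], [-0.001, -1.0, -0.001], [0.0, 0.001, -1.0]]
wrist_force: [0.3, 0.3, 0.0]
width: 0.0556
t: 49.8
position: [0.4805, -0.3557, 0.1491]
tcp_rot: [[1.0, 0.001, 0.001], [0.001, -1.0, -0.0], [0.001, 0.0, -1.0]]
wrist_force: [-0.2, 0.0, 1.6]
width: 0.0559
[ 0.48087687 -0.355893    0.14980674]
top 464 [0.5139 0.3889 0.024 ] 0.1018
side 1415 [0.5127 0.3886 0.0238] 0.0999
```

The wide bottle is back within 1 mm. Now the square one.

```bash
python3 -m inch '{"hand":[0.6,0.6,0.6,0.6,0.6,0.6,0.6],"xyz":[[-0.1,-0.1,1],[-0.1,-0.1,3],[-0.1,-0.1,5],[-0.1,-0.1,6.3],[-0.1,-0.1,6.3],[-0.1,-0.1,6.3],[-0.1,-0.1,6.3]],"yaw":[0,0,0,0,0,0,0]}'
python3 -m inch '{"hand":[0,0,0,0,0,0,0,0],"xyz":[[0,0,0],[0,0,0],[0,0,0],[0,0,0],[0,0,0],[0,0,0],[0,0,0],[0,0,0]],"yaw":[0,0,0,0,0,0,0,0]}' 30
```

```text
t: 50.48
position: [0.4797, -0.3551, 0.0859]
tcp_rot: [[1.0, 0.001, 0.001], [0.001, -1.0, -0.001], [0.001, 0.001, -1.0]]
wrist_force: [-0.1, 0.4, 0.5]
width: 0.056
t: 51.15
position: [0.4794, -0.355, 0.0849]
tcp_rot: [[1.0, 0.001, 0.0], [0.001, -1.0, -0.0], [0.0, 0.0, -1.0]]
wrist_force: [-1.0, -1.4, 3.3]
width: 0.0297
```

```bash
python3 -m inch '{"hand":[0,0,0,0,0,0,0,0,0,0,0,0],"xyz":[[0,0,-0.5],[0,0,-2],[0,0,-4.5],[0,0,-7.5],[0,0,-10.5],[0,0,-13.5],[0,-1,-15.5],[0,-3,-16],[0,-6,-16],[0,-9,-16],[-0.5,-12,-16],[-0.5,-15,-16]],"yaw":[0,0,0,0,0,0,0,0,0,0,0,0]}'
python3 -m inch '{"hand":[0,0,0,0,0,0,0,0,0,0,0,0],"xyz":[[0,-3.5,0],[0,-7,0],[-0.5,-10.5,0],[-0.5,-14,0],[-0.5,-17.5,0],[-0.5,-21,0],[-1,-24.5,0],[-1,-28,0],[-1,-31.5,0],[-1,-35,0],[-1.2,-38.5,0],[-1.2,-41.5,0]],"yaw":[0,0,0,0,0,0,0,0,0,0,0,0]}'
python3 -m inch '{"hand":[0,0,0,0,0,0,0,0],"xyz":[[0,-3,0],[-0.3,-6,0],[-0.5,-9,0],[-0.5,-10.8,0],[-0.5,-11.2,0],[-0.5,-11.2,0],[-0.5,-11.2,0],[-0.5,-11.2,0]],"yaw":[0,0,0,0,0,0,0,0]}'
python3 -m inch '{"hand":[0,0,0,0,0,0,0,0,0,0,0,0],"xyz":[[0,0,1],[0,0,3.5],[0,0,6.5],[0,0,9],[0,0,11.5],[0,0,13.5],[0,0,14.8],[0,0,15.4],[0,0,15.5],[0,0,15.5],[0,0,15.5],[0,0,15.5]],"yaw":[0,0,0,0,0,0,0,0,0,0,0,0]}'
python3 -c "
from h import *
manip.read_camera('top');s=manip.get_state();print(s['position'],s['wrist_force'])"
```

```text
t: 52.15
position: [0.4733, -0.2035, 0.2445]
tcp_rot: [[1.0, 0.0, -0.001], [0.0, -1.0, 0.0], [-0.001, -0.0, -1.0]]
wrist_force: [0.8, 1.5, -1.3]
width: 0.0293
t: 53.15
position: [0.4611, 0.2123, 0.2447]
tcp_rot: [[1.0, 0.001, -0.0], [0.001, -1.0, 0.0], [-0.0, -0.0, -1.0]]
wrist_force: [0.0, -0.5, -2.1]
width: 0.0292
t: 53.82
position: [0.457, 0.3212, 0.2447]
tcp_rot: [[1.0, -0.0, -0.0], [-0.0, -1.0, -0.0], [-0.0, 0.0, -1.0]]
wrist_force: [1.3, -0.7, -2.0]
width: 0.0295
t: 54.82
position: [0.4574, 0.3224, 0.0909]
tcp_rot: [[1.0, 0.0, 0.001], [0.0, -1.0, 0.001], [0.001, -0.001, -1.0]]
wrist_force: [0.2, 0.1, -1.5]
width: 0.0293
[0.45729568 0.32240695 0.09078319] [-0.94550302  0.94660055 -2.16589586]
```

```bash
python3 -m inch '{"hand":[0,0,0,0,0,0],"xyz":[[0,0,0.2],[0,0,0.3],[0,0,0.4],[0,0,0.5],[0,0,0.5],[0,0,0.5]],"yaw":[0,0,0,0,0,0]}'
python3 -c "
from h import *
manip.read_camera('top');s=manip.get_state();print(s['position'],s['wrist_force'])"
```

```text
t: 55.37
position: [0.457, 0.3222, 0.0849]
tcp_rot: [[1.0, 0.001, 0.0], [0.001, -1.0, 0.0], [0.0, -0.0, -1.0]]
wrist_force: [-0.7, -1.4, 2.8]
width: 0.0292
[0.45699223 0.32219645 0.08496066] [-1.02678089 -0.67501507  2.7559696 ]
```

Seated. I'll release, move clear and do the final check.

```bash
python3 -m inch '{"hand":[0.6,0.6,0.6,0.6,0.6],"xyz":[[0,0,0],[0,0,0],[0,0,0],[0,0,0],[0,0,0]],"yaw":[0,0,0,0,0]}'
python3 -m inch '{"hand":[0.6,0.6,0.6,0.6,0.6,0.6,0.6,0.6,0.6,0.6,0.6,0.6],"xyz":[[0,0,-1],[0,0,-3],[0,0,-6],[0,0,-9],[0,0,-12],[0,2,-14],[0,5,-14],[0,9,-14],[0,13,-14],[0,17,-14],[0,21,-14],[0,25,-14]],"yaw":[0,0,0,0,0,0,0,0,0,0,0,0]}'
python3 -m inch '{"hand":[0.6,0.6,0.6,0.6,0.6,0.6,0.6,0.6,0.6,0.6,0.6,0.6],"xyz":[[0,4,0],[0,8,0],[0,12,0],[0,16,0],[0,20,0],[0,24,0],[0,28,0],[0,32,0],[0,36,0],[0,38,0],[0,38,0],[0,38,0]],"yaw":[0,0,0,0,0,0,0,0,0,0,0,0]}'
python3 - <<'E'
from h import *
o=snap(11); print(manip.get_state()["position"])
for n,g,h,r in(("tall",(.5264,.2652),.134,.03),("sq",(.4577,.3222),.114,.03),("wide",(.513,.3885),.099,.038),("dish",(.575,.001),.078,.045),("pot",(.582,-.383),.041,.04)):
  for c in o:
    W=o[c][1]; P=W[sel(W,g,r,h-.006,h+.02)]
    if len(P)>9: print(n,c,len(P),circ(P),np.percentile(P[:,2],90).round(4))
cv2.imwrite("pics/v11.png",np.hstack([cv2.resize(o[c][0],(400,300)) for c in o]))
E
```

```text
t: 55.83
position: [0.4569, 0.3221, 0.0846]
tcp_rot: [[1.0, 0.001, -0.0], [0.001, -1.0, -0.0], [-0.0, 0.0, -1.0]]
wrist_force: [-0.3, -0.1, -0.5]
width: 0.0547
t: 56.83
position: [0.4565, 0.0705, 0.2257]
tcp_rot: [[1.0, 0.001, 0.001], [0.001, -1.0, 0.0], [0.001, -0.0, -1.0]]
wrist_force: [0.8, -0.3, 0.4]
width: 0.0558
t: 57.83
position: [0.4569, -0.3086, 0.2249]
tcp_rot: [[1.0, -0.001, -0.0], [-0.001, -1.0, 0.0], [-0.0, -0.0, -1.0]]
wrist_force: [0.9, -0.2, 0.3]
width: 0.0556
[ 0.45728579 -0.30717156  0.22509546]
tall top 173 [0.5278 0.2657 0.014 ] 0.1367
tall side 312 [0.5262 0.2652 0.0139] 0.1347
sq top 198 [0.4582 0.3231 0.0154] 0.1168
sq side 489 [0.4573 0.322  0.0154] 0.1147
wide top 455 [0.5143 0.3898 0.0239] 0.1019
wide side 1401 [0.5125 0.3883 0.0238] 0.0999
dish top 562 [0.5755 0.0014 0.0279] 0.0815
dish side 437 [5.735e-01 4.000e-04 2.870e-02] 0.0793
pot top 258 [ 0.5827 -0.3837  0.02  ] 0.0442
pot side 90 [ 0.5829 -0.3837  0.0214] 0.0424
```

View pics/v11.png

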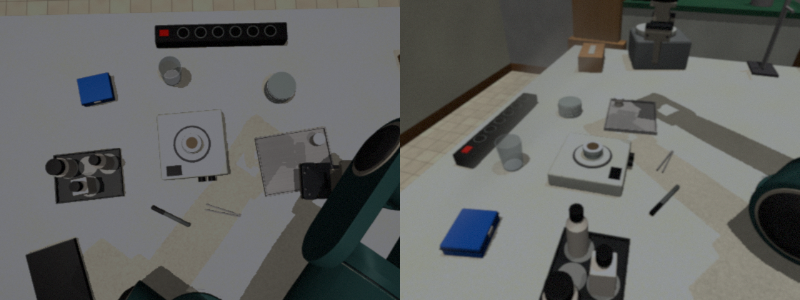

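The bottles stand upright in the bay on their start spots at about (75,172) in the left half. The dish is on the plate at (192,143), and the pot at (317,138) is where it was. Handing in.

```bash
python3 -c "
from rig import manip
print(manip.hand_in())"
```

```text
the job is handed in; nothing more can be done
None
```

I moved all three bottles by their caps to the steel tray, then set the dish on the glass plate. After that I put the tall, wide and square bottles back on their own spots, and handed in at about 58 s.

**Final camera checks:**
- **Bottles:** each is within about 0.7 mm of where it started and at full height, so all three stand upright.
- **Dish:** it lies level, about 1 mm from the plate centre.
- **Pot:** in the top view it was within about 1.3 mm of its starting reading. That is about the size of the measurement noise, and the gripper never came near it.

**Disagreement:** the two cameras differed by 1–2 mm throughout, which is within their stated calibration. I handled it by averaging them and comparing before and after in the same camera. The one partly unresolved reading is the side camera's estimate of the plate centre, whose two fits differed by about 4 mm in y. The top camera's plate centre lay between those two fits, and the dish is centred against it. No check failed.

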